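# Pair the courier's water samples in the bench rack and stack the empty tray

## Task

Move the three white sample bottles from the courier's polystyrene tray into the empty row of the blue bench rack, so that this row runs in the same order of cap colours as the amber bottles already there: each white bottle upright in the pocket directly beside the amber bottle with the same cap colour. Then stack the emptied tray squarely on top of the pile of empty trays. Set things down rather than dropping them, and leave the amber bottles standing where they are.

Things in the scene. Friction and masses are not known exactly. Their poses are not given: they have to be found in the camera images.
- tray: loose white polystyrene courier tray with one row of 3 square pockets that hold the white bottles. 222 long (x) x 66 wide (y) x 30 high, 90 g. Origin: centre of underside. Pockets 50 x 50 at x = -76, 0, 76, y = 0, floor 5 above the underside; side walls 8 thick, ribs between pockets 26. When empty it can be gripped across its 66 mm width at the middle
- rack: fixed blue bench rack, two rows of 3 square pockets. 218 long (x) x 128 wide (y) x 32 high, a lip adds 9 at each end. Origin: centre of underside. Pockets 50 x 50 at x = -76, 0, 76 and y = -31, 31, floor 6 above the underside, ribs 26 and 12 thick. The amber bottles stand in the row y = -31; the row y = 31 is empty
- pile: fixed pile of two empty white polystyrene trays like the loose one: 222 long (x) x 66 wide (y) x 60 high. Origin: centre of underside; the top rim is at z = 60. Trays are flat underneath and stack underside on rim, without a catch, either way round
- white_red: white plastic bottle with a red screw cap: upright cylinder, body diameter 34, cap diameter 36 and 20 tall, 68 high overall, about 75 g. Origin: centre of its underside, z up. Starts in one of the loose tray's pockets, where its cap stands 43 above the tray's rim; easiest gripped by the cap, whose middle is at z = 58
- white_yellow: white plastic bottle with a yellow screw cap: upright cylinder, body diameter 34, cap diameter 36 and 20 tall, 68 high overall, about 75 g. Origin: centre of its underside, z up. Starts in one of the loose tray's pockets, where its cap stands 43 above the tray's rim; easiest gripped by the cap, whose middle is at z = 58
- white_green: white plastic bottle with a green screw cap: upright cylinder, body diameter 34, cap diameter 36 and 20 tall, 68 high overall, about 75 g. Origin: centre of its underside, z up. Starts in one of the loose tray's pockets, where its cap stands 43 above the tray's rim; easiest gripped by the cap, whose middle is at z = 58
- amber_red: amber glass bottle with a narrow red cap: body diameter 40, cap diameter 25, 80 high overall, about 130 g. Origin: centre of its underside, z up. Stands in one of the pockets of the blue rack's y = -31 row; loose in its pocket, to be left there
- amber_yellow: amber glass bottle with a narrow yellow cap: body diameter 40, cap diameter 25, 80 high overall, about 130 g. Origin: centre of its underside, z up. Stands in one of the pockets of the blue rack's y = -31 row; loose in its pocket, to be left there
- amber_green: amber glass bottle with a narrow green cap: body diameter 40, cap diameter 25, 80 high overall, about 130 g. Origin: centre of its underside, z up. Stands in one of the pockets of the blue rack's y = -31 row; loose in its pocket, to be left there
Not all that is in view belongs to the job. Leave any purple look-alike of the white_red alone.

How it is judged:
On the way:
1. all three white bottles stand released in the rack, each beside the amber bottle with the same cap colour (horizontal distance between white_red and amber_red below 0.077 m and angle between each of white_red, white_yellow, white_green's own z axis and vertical below 0.1 rad and y of white_red in the frame of rack between 0.019 and 0.043 m and z of white_red in the frame of rack between 0 and 0.012 m and x of white_red in the frame of rack between -0.088 and 0.088 m and horizontal distance between white_yellow and amber_yellow below 0.077 m and y of white_yellow in the frame of rack between 0.019 and 0.043 m and z of white_yellow in the frame of rack between 0 and 0.012 m and x of white_yellow in the frame of rack between -0.088 and 0.088 m and horizontal distance between white_green and amber_green below 0.077 m and y of white_green in the frame of rack between 0.019 and 0.043 m and z of white_green in the frame of rack between 0 and 0.012 m and x of white_green in the frame of rack between -0.088 and 0.088 m and contact force between the fingers and white_red below 0.1 N and contact force between the fingers and white_yellow below 0.1 N and contact force between the fingers and white_green below 0.1 N), for 0.2 s.
At the end, for the whole second after the job is handed in: White bottles upright on the pocket floors (6 mm) of the free row, each within 77 mm of the amber one of its colour (62 if centred); amber ones upright, within 18 mm of their start; tray level on the pile within 12 mm each way and 0.12 rad; all released and at rest (horizontal distance between white_red and amber_red below 0.077 m and angle between each of white_red, white_yellow, white_green, amber_red, amber_yellow, amber_green's own z axis and vertical below 0.1 rad and y of white_red in the frame of rack between 0.019 and 0.043 m and z of white_red in the frame of rack between 0 and 0.012 m and x of white_red in the frame of rack between -0.088 and 0.088 m and horizontal distance between white_yellow and amber_yellow below 0.077 m and y of white_yellow in the frame of rack between 0.019 and 0.043 m and z of white_yellow in the frame of rack between 0 and 0.012 m and x of white_yellow in the frame of rack between -0.088 and 0.088 m and horizontal distance between white_green and amber_green below 0.077 m and y of white_green in the frame of rack between 0.019 and 0.043 m and z of white_green in the frame of rack between 0 and 0.012 m and x of white_green in the frame of rack between -0.088 and 0.088 m and distance of each of amber_red, amber_yellow, amber_green from where it was at the start of the episode below 0.018 m and x of tray in the frame of pile between -0.012 and 0.012 m and y of tray in the frame of pile between -0.012 and 0.012 m and z of tray in the frame of pile between 0.056 and 0.065 m and angle between the x axis of tray and the x axis of pile, either way round below 0.12 rad and angle between tray's own z axis and vertical below 0.06 rad and linear speed of each of white_red, white_yellow, white_green, amber_red, amber_yellow, amber_green, tray below 0.02 m/s); the robot touches nothing.
It fails at once if a white bottle tipped by more than about 35 degrees (angle between any of white_red, white_yellow, white_green's own z axis and vertical above 0.6 rad).
It fails at once if an amber bottle lifted, pushed over or taken out of its pocket (distance of any of amber_red, amber_yellow, amber_green from where it was at the start of the episode above 0.03 m or angle between any of amber_red, amber_yellow, amber_green's own z axis and vertical above 0.5 rad).
It fails at once if a white bottle or the tray dropped (falling out of the fingers, faster than 0.7 m/s) ((contact force between the fingers and white_red below 0.05 N and linear speed of white_red above 0.7 m/s) or (contact force between the fingers and white_yellow below 0.05 N and linear speed of white_yellow above 0.7 m/s) or (contact force between the fingers and white_green below 0.05 N and linear speed of white_green above 0.7 m/s) or (contact force between the fingers and tray below 0.05 N and linear speed of tray above 0.7 m/s)).
It also fails if it takes over 99 s, if anything falls off the work surface, if the arm or the gripper's body presses on something with over 40 N, if the wrist force passes 120 N, or if a joint passes its speed limit or range.

## Robot

A 6-joint arm with a two-finger parallel gripper is mounted at the origin on the work surface. World frame = base frame: x ahead of the robot, y to its left, z up, the work surface at z = 0. Lengths are in m, angles in rad, forces in N, time in s.
With the tool pointing down it reaches from about 0.375 to 0.975 m from the base axis. Payload 3.8 kg.
Tool frame: the origin (TCP) lies at the very end of the fingers, on their centre line; the grasp point (between the pads) lies 19 mm behind it; z points along the fingers, x is the direction in which the jaws open and shut, and the axes are right-handed (so a half turn about z gives the same grasp; the last joint's range is limited). The gripper opens to 85 mm and grips with 20 to 120 N. Pads are 22 mm wide; open, the fingers measure 114 mm over their backs; the gripper's body (76 mm by 85 mm) begins 54 mm behind the grasp point. The pads swing forward as they close: fully open they stand 13 mm farther back than shut.
Start: joints at [1.225, 0.264, 1.604, -0, 1.274, -0.037], TCP at [0.205, 0.643, 0.231] pointing down, gripper open.
Joint ranges: [-2.63, 2.63], [-0.94, 2.18], [0.31, 2.57], [-1.31, 4.45], [0, 2.66], [-2.55, 2.55]. Speed limits (rad/s): [2.57, 2.57, 3.14, 3.14, 3.14, 3.14].

## Interface

Orientations are given as a rotation vector (axis times angle).
In Python, from rig import readout, get_image, get_calibration, ctrl gives the robot as it stands. The module is installed in compiled form; this text tells all that it offers.
- The arm moves only by the tool apply_moves, never from a script. Its argument "targets" is a list that holds one entry, the list of rows, each a list of 7 numbers: the opening, from 0 (shut) to 1 (fully open), then the shift along the tool's x, y, z in units of 40 mm (1.0 is 40 mm), then the turn, a rotation vector about the tool's x, y, z in units of 6 degrees (1.0 is 6 degrees). In form: [[[hand, tx, ty, tz, rx, ry, rz], ...]]. A call has 1 to 12 rows; each row is the pose to reach, as a shift and turn from the pose measured when the call began, along the tool's axes at that moment; what a row does not reach only later rows make up. A row lasts 1/8 s, in which the tool goes at most 62.5 mm and 10.7 degrees, less where a joint would pass 70% of its speed; a pose out of reach is approached as far as the arm can. A call with a gripper value outside its range is refused whole. The fingers move at their own pace and stop on an object; the grip force is fixed at half the most. Time passes only in rows, so rows that repeat a pose let the fingers close. It gives the time, the measured TCP pose, the force and the opening at its end, in the units of the state.
- readout.read_state(): the state, without advancing time (a new reading comes with each control period).
- get_image(name): name is "scene" or "top"; returns the picture (384x512x3 uint8, red, green, blue); there is no depth.
- get_calibration(name): a dict with "camera_matrix" (3x3 intrinsics, pixels), "eye" and "rotation" of the camera in the world. Camera axes: x right, y down, z forward; pixel columns grow to the right and rows downward; lengths in m; the calibration is good to about 2 mm. A picture is of the moment at which its call begins. get_calibration takes no time and is no camera call.
- ctrl.close_job(): hands the job in, once; it reports no verdict.
The state is a dict: "time_s": time; "q": joint angles; "qd": joint speeds; "joint_torque": joint torques, N m; "ee_pos": TCP position; "ee_rot": TCP orientation; "force": force on the tool from outside, world axes, zero at the start; "wrist_torque": the same for the moment, N m; "width": finger opening in m.
Only numpy, scipy, OpenCV 4.12 (cv2) and the standard library are available. Lean on these libraries where they do the work, as an engineer would, in place of code of your own. Each camera call takes 0.05 s, during which the arm holds its last target. There are 200 camera calls.

## Working session

There is one attempt and no reset: what is moved stays moved. The work goes in short steps, Python scripts to look and compute and a tool call to move; the robot and the scene stay as the last step left them, time stands still between calls to the robot, and variables do not carry over. Pictures are saved under pics/ and viewed, about 12 in all and at most 16, crops included, and the job is handed in when it is done.

Besides the shell and the picture viewer there is one more tool, called after "Emit:" as name(argument=value, ...) on one line, values as JSON. apply_moves: Moves the arm, as the interface text tells. Its arguments: {"type":"object","properties":{"targets":{"type":"array"}},"required":["targets"]}

```bash
mkdir -p pics; python3 - <<'E'
from rig import readout, get_image, get_calibration
import cv2
print(readout.read_state())
for n in("scene","top"):
    cv2.imwrite(f"pics/{n}0.png",cv2.resize(get_image(n)[:,:,::-1],(800,600),interpolation=cv2.INTER_CUBIC)); print(get_calibration(n))
E
```

```text
{'time_s': 0.0, 'q': array([ 1.22513161e+00,  2.64715905e-01,  1.60539255e+00, -1.80128533e-05,
        1.27367984e+00, -3.69158250e-02]), 'qd': array([ 1.65965652e-03,  1.60307664e-03,  5.65026962e-04,  7.51610993e-05,
        1.40963147e-04, -3.25541857e-04]), 'joint_torque': array([ 7.05677776e-04, -5.15099180e+01, -3.67325056e+01,  3.45744331e-05,
        1.29142069e-02,  2.42565648e-07]), 'ee_pos': array([0.20487934, 0.64238665, 0.2299771 ]), 'ee_rot': array([ 2.53558738,  1.852723  , -0.00284166]), 'force': array([ 0.22461888,  0.2987054 , -0.72030687]), 'wrist_torque': array([-0.01945484,  0.00469843, -0.02187103]), 'width': 0.08546145400712131}
{'camera_matrix': array([[496.27431511,   0.        , 253.98399242],
       [  0.        , 496.27431511, 193.65159179],
       [  0.        ,   0.        ,   1.        ]]), 'eye': array([ 1.11729943, -0.38588136,  1.13800168]), 'rotation': array([-2.34982527, -1.16436911,  0.35016411])}
{'camera_matrix': array([[350.2956467 ,   0.        , 254.53724097],
       [  0.        , 350.2956467 , 186.37637713],
       [  0.        ,   0.        ,   1.        ]]), 'eye': array([0.40386494, 0.01411164, 0.97101197]), 'rotation': array([-2.1017521 ,  2.13237042, -0.19774632])}
```

View pics/top0.png

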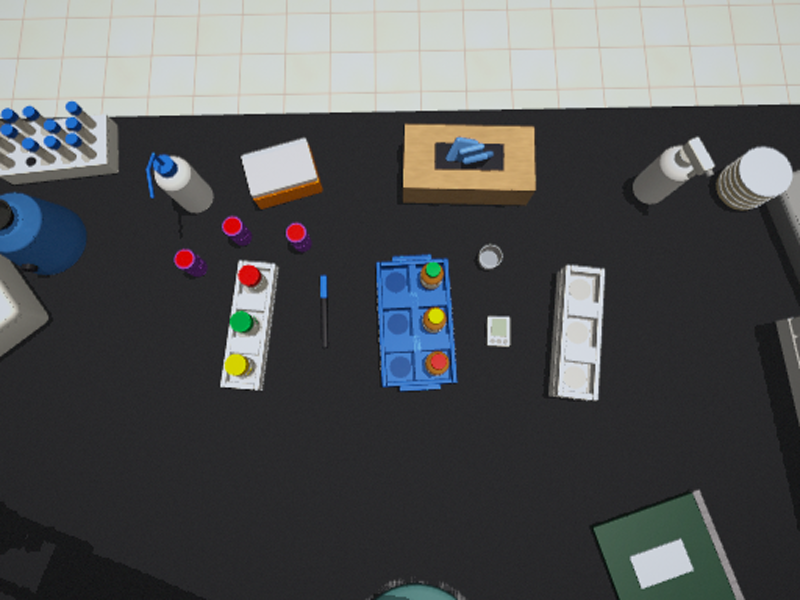

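View pics/scene0.png

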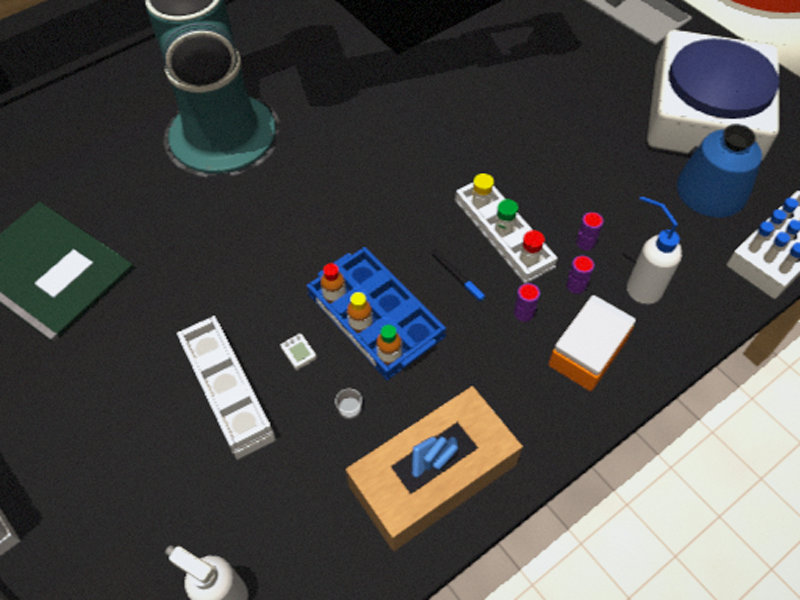

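The top view shows the loose tray at left with caps red (249,275), green (241,322) and yellow (235,365). The rack is at (417,323), with its empty row on the left and ambers green, yellow and red from top to bottom at right. The pile is at (577,333), and three purple decoys stand beyond the tray. I'll enlarge these areas next.

```bash
cat > h.py <<'E'
import numpy as np, cv2
from scipy.spatial.transform import Rotation as R
from rig import readout, get_image, get_calibration
def ray(cam,uv,z):
    c=get_calibration(cam); K=c["camera_matrix"]
    d=R.from_rotvec(c["rotation"]).as_matrix()@np.linalg.inv(K)@[uv[0],uv[1],1]
    return c["eye"]+d*(z-c["eye"][2])/d[2]
def proj(cam,p):
    c=get_calibration(cam); q=R.from_rotvec(c["rotation"]).as_matrix().T@(np.array(p)-c["eye"]); q=c["camera_matrix"]@q
    return q[:2]/q[2]
def crops(cam,boxes,s,fn):   # boxes (u0,v0,w,h) ; ticks every 10 px
    im=get_image(cam)[:,:,::-1]; out=[]
    for u,v,w,h in boxes:
        c=cv2.resize(np.ascontiguousarray(im[v:v+h,u:u+w]),None,fx=s,fy=s,interpolation=cv2.INTER_CUBIC)
        for k in range(0,w,10): cv2.line(c,(k*s,0),(k*s,6 if k else 0),(0,255,255),1)
        for k in range(0,h,10): cv2.line(c,(0,k*s),(6,k*s),(0,255,255),1)
        out.append(c)
    cv2.imwrite(fn,np.hstack(out))
def go(p,yaw=None):  # shift/turn in move units to world TCP p, jaw x-axis at world yaw
    s=readout.read_state(); M=R.from_rotvec(s["ee_rot"]).as_matrix()
    y0=np.arctan2(M[1,0],M[0,0])
    t=M.T@(np.array(p)-s["ee_pos"])/0.04
    r=np.zeros(3)
    if yaw is not None:
        d=(yaw-y0+np.pi/2)%np.pi-np.pi/2; yy=y0+d
        x=[np.cos(yy),np.sin(yy),0]; T=np.column_stack([x,np.cross([0,0,-1],x),[0,0,-1]])
        r=np.degrees(R.from_matrix(M.T@T).as_rotvec())/6
    print("pos",s["ee_pos"].round(4),"yaw",round(np.degrees(y0),1),"t",t.round(2),"r",r.round(2),"q6",s["q"][5].round(2),"w",round(s["width"],4),"F",s["force"].round(1),"time",s["time_s"])
E
python3 -c "
from h import *
crops('top',[(137,160,46,96),(236,160,60,96),(346,164,46,96)],5,'pics/c1.png')
go([0.5,0.3,0.2],0)"
```

```text
pos [0.2049 0.6425 0.2302] yaw 72.3 t [-5.92  9.63  0.77] r [1.000e-02 2.000e-02 1.205e+01] q6 -0.04 w 0.0852 F [-0.9 -0.4 -0.6] time 0.15
```

View pics/c1.png

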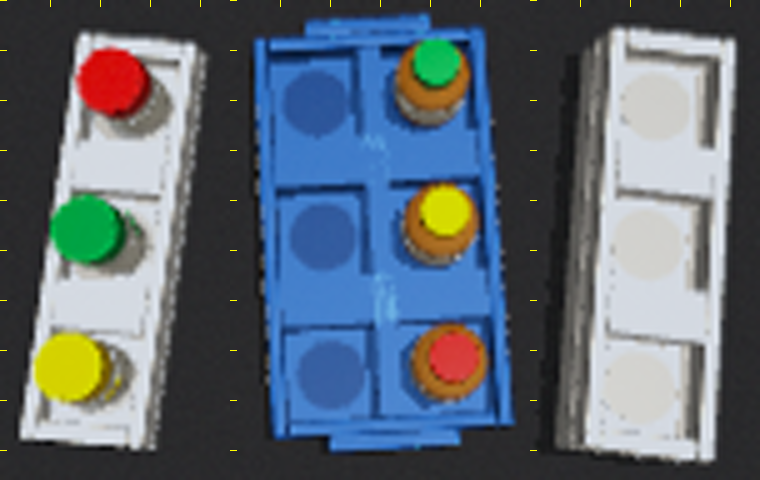

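The crop shows the caps at (113,82) red, (87,229) green and (72,367) yellow. It also gives the rack and pile rim corners and the floor marks of the free pockets at (317,103), (323,236) and (331,374).

```bash
python3 -c "
from h import *
def P(off,u0,v0,pts,z): return np.array([ray('top',(u0+(x-off+.5)/5-.5,v0+(y+.5)/5-.5),z) for x,y in pts])[:,:2]
def show(n,a):
    print(n,a.round(4).tolist(),'c',a.mean(0).round(4)); 
    if len(a)==4: # TL TR BR BL
        d=[np.linalg.norm(a[i]-a[(i+1)%4]).round(4) for i in range(4)]; l=a[0]+a[1]-a[2]-a[3]; print('  sides',d,'yaw long',np.degrees(np.arctan2(l[1],l[0])).round(1))
caps=P(0,137,160,[(113,82),(87,229),(72,367)],.073); show('caps',caps)
show('tray',P(0,137,160,[(80,33),(195,45),(148,445),(22,437)],.03))
show('rack',P(230,236,160,[(255,40),(482,30),(513,423),(275,437)],.032))
show('floor',P(230,236,160,[(317,103),(323,236),(331,374)],.006))
show('amb',P(230,236,160,[(437,62),(444,210),(454,355)],.086))
show('pile',P(530,346,164,[(612,28),(735,42),(713,462),(587,448)],.06))
for n,p in zip('rgy',caps): print(n,(proj('scene',[*p,.073])*1.5625).round(0))
"
```

```text
caps [[0.611, 0.2695], [0.5331, 0.28], [0.4621, 0.2848]] c [0.5354 0.2781]
tray [[0.6491, 0.3012], [0.6412, 0.2371], [0.4233, 0.2556], [0.4284, 0.3227]] c [0.5355 0.2791]
  sides [np.float64(0.0646), np.float64(0.2187), np.float64(0.0674), np.float64(0.2218)] yaw long -5.2
rack [[0.6407, 0.0569], [0.6444, -0.0685], [0.4301, -0.0783], [0.4245, 0.0476]] c [ 0.5349 -0.0106]
  sides [np.float64(0.1255), np.float64(0.2146), np.float64(0.126), np.float64(0.2164)] yaw long 2.5
floor [[0.6102, 0.0234], [0.5347, 0.021], [0.4586, 0.0176]] c [0.5345 0.0207]
amb [[0.6139, -0.0399], [0.5363, -0.0415], [0.4627, -0.0445]] c [ 0.5376 -0.042 ]
pile [[0.6242, -0.2684], [0.6155, -0.3332], [0.3965, -0.3032], [0.4043, -0.2398]] c [ 0.5101 -0.2862]
  sides [np.float64(0.0654), np.float64(0.2211), np.float64(0.0639), np.float64(0.2217)] yaw long -7.6
r [531. 237.]
g [506. 206.]
y [482. 181.]
```

Sizes and pitches agree with the data, and the caps reproject correctly into the scene view. So red goes to the near pocket (0.458,0.017), yellow to the middle and green to the far one (0.610,0.024).

```bash
python3 -c "
from h import *
go([.533,.280,.16],np.radians(-5.2))"
```

```text
pos [0.2049 0.6425 0.2302] yaw 72.3 t [-6.14 10.57  1.77] r [1.000e-02 1.000e-02 1.292e+01] q6 -0.04 w 0.0852 F [-0.9 -0.4 -0.6] time 0.15
```

Emit:
apply_moves(targets=[[[0.7, -0.7, 1.2, 0.2, 0, 0, 1.5], [0.7, -1.4, 2.4, 0.4, 0, 0, 3], [0.7, -2.1, 3.6, 0.6, 0, 0, 4.5], [0.7, -2.8, 4.8, 0.8, 0, 0, 6], [0.7, -3.5, 6.0, 1.0, 0, 0, 7.5], [0.7, -4.2, 7.2, 1.2, 0, 0, 9], [0.7, -4.9, 8.4, 1.4, 0, 0, 10.3], [0.7, -5.5, 9.5, 1.6, 0, 0, 11.6], [0.7, -6, 10.3, 1.77, 0, 0, 12.6], [0.7, -6.14, 10.57, 1.77, 0, 0, 12.92], [0.7, -6.14, 10.57, 1.77, 0, 0, 12.92], [0.7, -6.14, 10.57, 1.77, 0, 0, 12.92]]])

```text
time_s: 1.65
ee_pos: [0.5324, 0.281, 0.16]
ee_rot: [3.137, -0.14, -0.001]
force: [-0.1, -0.4, 0.4]
width: 0.0598
```

```bash
python3 -c "
from h import *
go([.533,.280,.044],np.radians(-5.2))"
```

```text
pos [0.5324 0.281  0.16  ] yaw -5.1 t [0.02 0.02 2.9 ] r [0.01 0.01 0.01] q6 0.53 w 0.0598 F [-0.1 -0.4  0.4] time 1.65
```

Emit:
apply_moves(targets=[[[0.7, 0.02, 0.02, 0.8, 0, 0, 0], [0.7, 0.02, 0.02, 1.6, 0, 0, 0], [0.7, 0.02, 0.02, 2.3, 0, 0, 0], [0.7, 0.02, 0.02, 2.8, 0, 0, 0], [0.7, 0.02, 0.02, 2.9, 0, 0, 0], [0.7, 0.02, 0.02, 2.9, 0, 0, 0], [0.2, 0.02, 0.02, 2.9, 0, 0, 0], [0.2, 0.02, 0.02, 2.9, 0, 0, 0], [0.2, 0.02, 0.02, 2.9, 0, 0, 0], [0.2, 0.02, 0.02, 2.9, 0, 0, 0], [0.2, 0.02, 0.02, 2.9, 0, 0, 0]]])

```text
time_s: 3.02
ee_pos: [0.5341, 0.2805, 0.0457]
ee_rot: [-3.138, 0.14, -0.002]
force: [-1.4, 0.3, 6.1]
width: 0.0342
```

```bash
python3 -c "
from h import *
crops('top',[(130,110,130,110)],6,'pics/c2.png')
go([.610,.0236,.16],np.radians(2.5))"
```

```text
pos [0.5341 0.2805 0.0457] yaw -5.1 t [ 2.47  6.23 -2.86] r [-0.   -0.01 -1.27] q6 0.53 w 0.0341 F [-1.2 -0.4  5.9] time 3.075
```

View pics/c2.png

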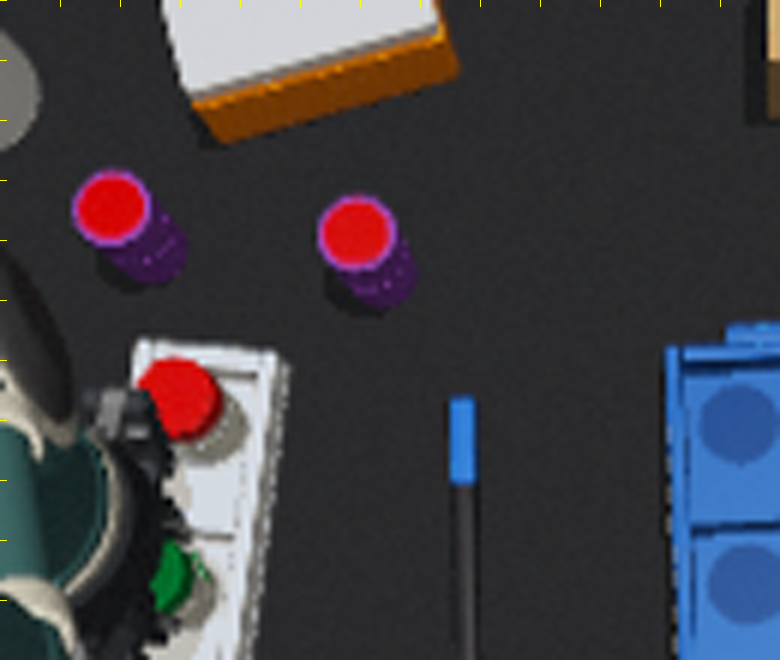

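The fingers hold green (width 34 mm) and the neighbours are undisturbed. I'll lift and carry it.

Emit:
apply_moves(targets=[[[0.2, 0, 0, -0.5, 0, 0, 0], [0.2, 0, 0, -1.2, 0, 0, 0], [0.2, 0, 0, -2.2, 0, 0, 0], [0.2, 0.1, 0.3, -2.86, 0, 0, -0.1], [0.2, 0.5, 1.2, -2.86, 0, 0, -0.3], [0.2, 0.9, 2.2, -2.86, 0, 0, -0.5], [0.2, 1.3, 3.2, -2.86, 0, 0, -0.7], [0.2, 1.7, 4.2, -2.86, 0, 0, -0.9], [0.2, 2.1, 5.2, -2.86, 0, 0, -1.1], [0.2, 2.35, 5.9, -2.86, 0, 0, -1.2], [0.2, 2.47, 6.23, -2.86, 0, 0, -1.27], [0.2, 2.47, 6.23, -2.86, 0, 0, -1.27]]])

```text
time_s: 4.58
ee_pos: [0.6103, 0.023, 0.1608]
ee_rot: [-3.14, -0.066, -0.003]
force: [-0.0, 1.5, -1.4]
width: 0.0343
```

```bash
python3 -c "
from h import *
crops('scene',[(180,120,210,130)],3,'pics/c3.png')
go([.610,.0236,.047],np.radians(2.5))"
```

```text
pos [0.61   0.0238 0.1606] yaw 2.5 t [-0.01  0.01  2.84] r [-0.01 -0.02 -0.01] q6 -0.05 w 0.0341 F [ 0.1  0.4 -1.3] time 4.625
```

View pics/c3.png

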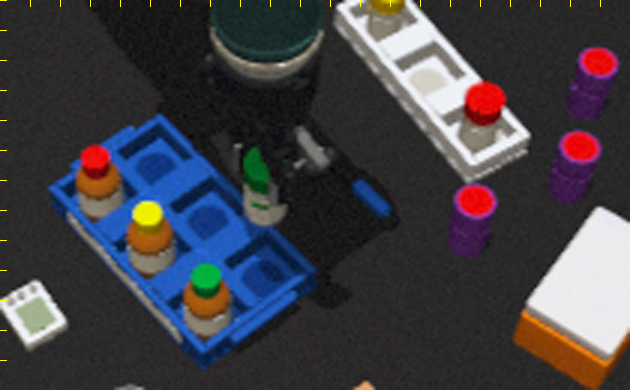

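The green bottle hangs upright over the far pocket (beside the green amber). I'll lower it slowly, release it and retreat.

Emit:
apply_moves(targets=[[[0.2, 0, 0, 0.7, 0, 0, 0], [0.2, 0, 0, 1.4, 0, 0, 0], [0.2, 0, 0, 2.0, 0, 0, 0], [0.2, 0, 0, 2.4, 0, 0, 0], [0.2, 0, 0, 2.65, 0, 0, 0], [0.2, 0, 0, 2.8, 0, 0, 0], [0.2, 0, 0, 2.84, 0, 0, 0], [0.2, 0, 0, 2.84, 0, 0, 0], [0.65, 0, 0, 2.84, 0, 0, 0], [0.65, 0, 0, 2.84, 0, 0, 0], [0.65, 0, 0, 2.84, 0, 0, 0], [0.65, 0, 0, 2.84, 0, 0, 0]]])

```text
time_s: 6.12
ee_pos: [0.6103, 0.0239, 0.0471]
ee_rot: [-3.14, -0.067, -0.003]
force: [-0.5, 0.1, -0.3]
width: 0.0554
```

```bash
python3 -c "
from h import *
go([.610,.0236,.16],np.radians(2.5))
go([.611,.2695,.16],np.radians(-5.2))"
```

```text
pos [0.6103 0.0239 0.0471] yaw 2.5 t [-0.    0.01 -2.82] r [-0.01 -0.02 -0.01] q6 -0.05 w 0.0554 F [-0.5  0.1 -0.3] time 6.125
pos [0.6103 0.0239 0.0471] yaw 2.5 t [ 0.29 -6.14 -2.82] r [-0.01 -0.02  1.28] q6 -0.05 w 0.0554 F [-0.5  0.1 -0.3] time 6.125
```

Emit:
apply_moves(targets=[[[0.65, 0, 0, -0.5, 0, 0, 0], [0.65, 0, 0, -1.4, 0, 0, 0], [0.65, 0, 0, -2.5, 0, 0, 0], [0.7, 0.05, -0.7, -2.82, 0, 0, 0.2], [0.7, 0.1, -1.9, -2.82, 0, 0, 0.5], [0.7, 0.15, -3.1, -2.82, 0, 0, 0.8], [0.7, 0.2, -4.3, -2.82, 0, 0, 1.0], [0.7, 0.25, -5.3, -2.82, 0, 0, 1.2], [0.7, 0.29, -6.0, -2.82, 0, 0, 1.28], [0.7, 0.29, -6.14, -2.82, 0, 0, 1.28], [0.7, 0.29, -6.14, -2.82, 0, 0, 1.28], [0.7, 0.29, -6.14, -2.82, 0, 0, 1.28]]])

```text
time_s: 7.62
ee_pos: [0.6113, 0.2685, 0.1604]
ee_rot: [-3.138, 0.145, -0.003]
force: [-0.5, 0.3, 0.5]
width: 0.0599
```

```bash
python3 -c "
from h import *
crops('scene',[(180,100,210,150)],3,'pics/c4.png')
go([.611,.2695,.0455],np.radians(-5.2))"
```

```text
pos [0.6113 0.2684 0.1603] yaw -5.3 t [-0.01 -0.03  2.87] r [-0.01 -0.02 -0.02] q6 0.47 w 0.0597 F [0.7 0.2 0.2] time 7.675
```

View pics/c4.png

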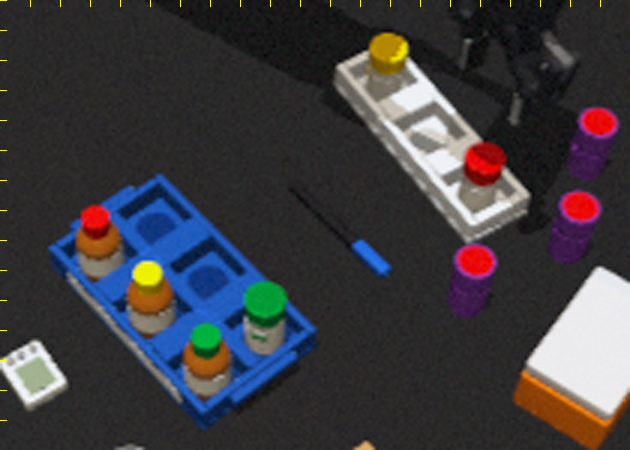

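Green (265,315) stands upright in the far pocket beside the green amber, and the gripper is over red (484,165). Next I grip and lift red.

Emit:
apply_moves(targets=[[[0.7, 0, -0.03, 0.9, 0, 0, 0], [0.7, 0, -0.03, 1.9, 0, 0, 0], [0.7, 0, -0.03, 2.6, 0, 0, 0], [0.7, 0, -0.03, 2.87, 0, 0, 0], [0.7, 0, -0.03, 2.87, 0, 0, 0], [0.2, 0, -0.03, 2.87, 0, 0, 0], [0.2, 0, -0.03, 2.87, 0, 0, 0], [0.2, 0, -0.03, 2.87, 0, 0, 0], [0.2, 0, -0.03, 2.87, 0, 0, 0], [0.2, 0, -0.03, 2.4, 0, 0, 0], [0.2, 0, -0.03, 1.5, 0, 0, 0], [0.2, 0, -0.03, 0.3, 0, 0, 0]]])

```text
time_s: 9.18
ee_pos: [0.6101, 0.2692, 0.1484]
ee_rot: [3.137, -0.145, -0.002]
force: [0.7, 0.0, -0.9]
width: 0.0342
```

```bash
python3 -c "
from h import *
go([.458,.0173,.16],np.radians(2.5))"
```

```text
pos [0.6101 0.2692 0.1484] yaw -5.3 t [-3.21  6.62 -0.28] r [ 0.01  0.01 -1.3 ] q6 0.47 w 0.0342 F [ 0.7  0.  -0.9] time 9.175
```

Emit:
apply_moves(targets=[[[0.2, -0.1, 0.2, -0.28, 0, 0, 0], [0.2, -0.5, 1.0, -0.28, 0, 0, -0.2], [0.2, -1.0, 2.0, -0.28, 0, 0, -0.4], [0.2, -1.5, 3.0, -0.28, 0, 0, -0.6], [0.2, -2.0, 4.0, -0.28, 0, 0, -0.8], [0.2, -2.5, 5.1, -0.28, 0, 0, -1.0], [0.2, -2.9, 6.0, -0.28, 0, 0, -1.2], [0.2, -3.15, 6.5, -0.28, 0, 0, -1.3], [0.2, -3.21, 6.62, -0.28, 0, 0, -1.3], [0.2, -3.21, 6.62, -0.28, 0, 0, -1.3], [0.2, -3.21, 6.62, -0.28, 0, 0, -1.3]]])

```text
time_s: 10.55
ee_pos: [0.4583, 0.018, 0.16]
ee_rot: [3.14, 0.07, -0.002]
force: [0.6, 0.5, -0.4]
width: 0.034
```

```bash
python3 -c "
from h import *
go([.458,.0173,.047],np.radians(2.5))"
```

```text
pos [0.4583 0.018  0.16  ] yaw 2.5 t [-0.    0.02  2.82] r [0.   0.01 0.01] q6 -0.06 w 0.034 F [ 0.6  0.5 -0.4] time 10.55
```

Emit:
apply_moves(targets=[[[0.2, 0, 0, 0.7, 0, 0, 0], [0.2, 0, 0, 1.4, 0, 0, 0], [0.2, 0, 0, 2.0, 0, 0, 0], [0.2, 0, 0.01, 2.4, 0, 0, 0], [0.2, 0, 0.01, 2.65, 0, 0, 0], [0.2, 0, 0.01, 2.8, 0, 0, 0], [0.2, 0, 0.01, 2.82, 0, 0, 0], [0.2, 0, 0.01, 2.82, 0, 0, 0], [0.65, 0, 0.01, 2.82, 0, 0, 0], [0.65, 0, 0.01, 2.82, 0, 0, 0], [0.65, 0, 0.01, 2.82, 0, 0, 0], [0.65, 0, 0.01, 2.82, 0, 0, 0]]])

```text
time_s: 12.05
ee_pos: [0.4582, 0.0175, 0.0471]
ee_rot: [3.14, 0.07, -0.002]
force: [-0.3, -0.2, -0.0]
width: 0.0559
```

```bash
python3 -c "
from h import *
go([.4621,.2848,.16],np.radians(-5.2))"
```

```text
pos [0.4582 0.0175 0.0471] yaw 2.5 t [ 0.39 -6.67 -2.82] r [0.   0.01 1.29] q6 -0.06 w 0.0559 F [-0.3 -0.2 -0. ] time 12.05
```

Emit:
apply_moves(targets=[[[0.65, 0, 0, -0.5, 0, 0, 0], [0.65, 0, 0, -1.4, 0, 0, 0], [0.65, 0, 0, -2.5, 0, 0, 0], [0.7, 0.05, -0.7, -2.82, 0, 0, 0.2], [0.7, 0.1, -2.0, -2.82, 0, 0, 0.5], [0.7, 0.2, -3.3, -2.82, 0, 0, 0.8], [0.7, 0.3, -4.6, -2.82, 0, 0, 1.0], [0.7, 0.35, -5.7, -2.82, 0, 0, 1.2], [0.7, 0.39, -6.5, -2.82, 0, 0, 1.28], [0.7, 0.39, -6.67, -2.82, 0, 0, 1.28], [0.7, 0.39, -6.67, -2.82, 0, 0, 1.28], [0.7, 0.39, -6.67, -2.82, 0, 0, 1.28]]])

```text
time_s: 13.55
ee_pos: [0.462, 0.2836, 0.1596]
ee_rot: [3.137, -0.142, -0.002]
force: [0.4, 0.2, 0.2]
width: 0.0598
```

```bash
python3 -c "
from h import *
crops('scene',[(180,100,210,150)],3,'pics/c5.png')
go([.4621,.2848,.0455],np.radians(-5.2))"
```

```text
pos [0.4621 0.2836 0.1597] yaw -5.2 t [ 0.   -0.03  2.86] r [ 0.01  0.01 -0.  ] q6 0.6 w 0.0597 F [-0.5  0.3 -0.4] time 13.6
```

View pics/c5.png

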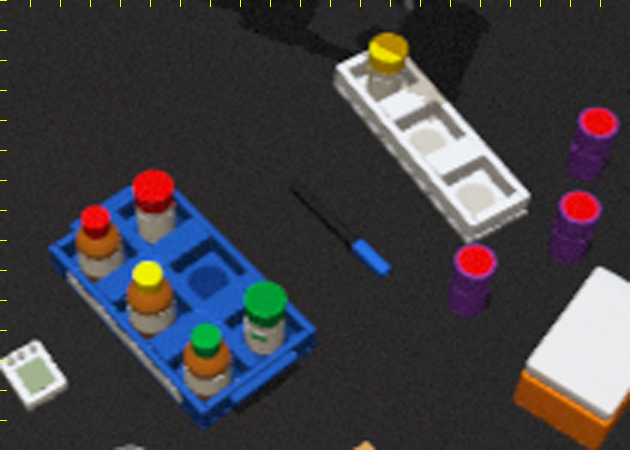

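Red (153,190) stands beside the red amber. The tray hasn't moved, and yellow (388,52) is unchanged.

Emit:
apply_moves(targets=[[[0.7, 0, -0.03, 0.9, 0, 0, 0], [0.7, 0, -0.03, 1.9, 0, 0, 0], [0.7, 0, -0.03, 2.6, 0, 0, 0], [0.7, 0, -0.03, 2.86, 0, 0, 0], [0.7, 0, -0.03, 2.86, 0, 0, 0], [0.2, 0, -0.03, 2.86, 0, 0, 0], [0.2, 0, -0.03, 2.86, 0, 0, 0], [0.2, 0, -0.03, 2.86, 0, 0, 0], [0.2, 0, -0.03, 2.86, 0, 0, 0], [0.2, 0, -0.03, 2.4, 0, 0, 0], [0.2, 0, -0.03, 1.5, 0, 0, 0], [0.2, 0, -0.03, 0.3, 0, 0, 0]]])

```text
time_s: 15.1
ee_pos: [0.4611, 0.2843, 0.1485]
ee_rot: [3.136, -0.143, -0.005]
force: [-0.0, 0.0, -0.1]
width: 0.0345
```

```bash
python3 -c "
from h import *
go([.534,.0206,.16],np.radians(2.5))"
```

```text
pos [0.4611 0.2843 0.1485] yaw -5.2 t [ 2.41  6.4  -0.28] r [ 0.02  0.03 -1.28] q6 0.6 w 0.0345 F [-0.   0.  -0.1] time 15.1
```

Emit:
apply_moves(targets=[[[0.2, 0.1, 0.2, -0.28, 0, 0, 0], [0.2, 0.4, 1.0, -0.28, 0, 0, -0.2], [0.2, 0.75, 2.0, -0.28, 0, 0, -0.4], [0.2, 1.15, 3.0, -0.28, 0, 0, -0.6], [0.2, 1.5, 4.0, -0.28, 0, 0, -0.8], [0.2, 1.9, 5.0, -0.28, 0, 0, -1.0], [0.2, 2.2, 5.8, -0.28, 0, 0, -1.2], [0.2, 2.35, 6.25, -0.28, 0, 0, -1.28], [0.2, 2.41, 6.4, -0.28, 0, 0, -1.28], [0.2, 2.41, 6.4, -0.28, 0, 0, -1.28], [0.2, 2.41, 6.4, -0.28, 0, 0, -1.28]]])

```text
time_s: 16.48
ee_pos: [0.5336, 0.0213, 0.1598]
ee_rot: [3.139, 0.069, -0.006]
force: [0.5, -0.2, -1.1]
width: 0.0342
```

```bash
python3 -c "
from h import *
go([.534,.0206,.047],np.radians(2.5))"
```

```text
pos [0.5336 0.0213 0.1598] yaw 2.5 t [0.02 0.01 2.82] r [0.02 0.04 0.  ] q6 -0.05 w 0.0342 F [ 0.5 -0.2 -1.1] time 16.475
```

Emit:
apply_moves(targets=[[[0.2, 0.01, 0, 0.7, 0, 0, 0], [0.2, 0.01, 0, 1.4, 0, 0, 0], [0.2, 0.01, 0, 2.0, 0, 0, 0], [0.2, 0.01, 0.01, 2.4, 0, 0, 0], [0.2, 0.01, 0.01, 2.65, 0, 0, 0], [0.2, 0.01, 0.01, 2.8, 0, 0, 0], [0.2, 0.01, 0.01, 2.82, 0, 0, 0], [0.2, 0.01, 0.01, 2.82, 0, 0, 0], [0.65, 0.01, 0.01, 2.82, 0, 0, 0], [0.65, 0.01, 0.01, 2.82, 0, 0, 0], [0.65, 0.01, 0.01, 2.82, 0, 0, 0], [0.65, 0.01, 0.01, 2.82, 0, 0, 0]]])

```text
time_s: 17.98
ee_pos: [0.5336, 0.0207, 0.0469]
ee_rot: [3.139, 0.069, -0.006]
force: [1.0, -0.2, -0.4]
width: 0.0555
```

```bash
python3 -c "
from h import *
go([.5355,.2785,.16],np.radians(84.8))"
```

```text
pos [0.5336 0.0207 0.0469] yaw 2.5 t [ 0.32 -6.43 -2.84] r [-1.000e-02  4.000e-02 -1.371e+01] q6 -0.05 w 0.0555 F [ 1.  -0.2 -0.4] time 17.975
```

Emit:
apply_moves(targets=[[[0.65, 0, 0, -0.5, 0, 0, 0], [0.65, 0, 0, -1.4, 0, 0, 0], [0.65, 0, 0, -2.6, 0, 0, 0], [1, 0.05, -0.7, -2.84, 0, 0, -1.5], [1, 0.1, -1.8, -2.84, 0, 0, -3.2], [1, 0.15, -2.9, -2.84, 0, 0, -4.9], [1, 0.2, -4.0, -2.84, 0, 0, -6.6], [1, 0.25, -5.0, -2.84, 0, 0, -8.3], [1, 0.3, -5.9, -2.84, 0, 0, -10], [1, 0.32, -6.43, -2.84, 0, 0, -11.7], [1, 0.32, -6.43, -2.84, 0, 0, -13.2], [1, 0.32, -6.43, -2.84, 0, 0, -13.71]]])

```text
time_s: 19.48
ee_pos: [0.5353, 0.2789, 0.1597]
ee_rot: [-2.316, -2.121, 0.007]
force: [-0.0, -0.2, -0.5]
width: 0.085
```

Emit:
apply_moves(targets=[[[1, 0, 0, 0, 0, 0, 0]]])

```text
time_s: 19.6
ee_pos: [0.5352, 0.279, 0.1595]
ee_rot: [-2.316, -2.121, 0.008]
force: [-0.6, 1.0, -0.1]
width: 0.0856
```

```bash
python3 -c "
from h import *
crops('scene',[(180,100,210,150)],3,'pics/c6.png')
go([.5355,.2785,.008],np.radians(84.8))"
```

```text
pos [0.5352 0.279  0.1594] yaw 84.9 t [-0.    0.03  3.79] r [-0.04  0.02  0.02] q6 -1.04 w 0.0853 F [ 0.6  0.6 -0.4] time 19.65
```

View pics/c6.png

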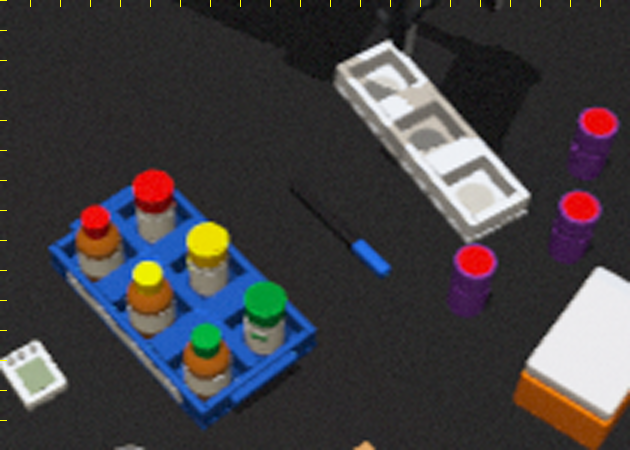

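All three bottles are upright beside their ambers, at caps (153,190), (208,243) and (265,303). The tray is where it was, so I grip it across its middle.

Emit:
apply_moves(targets=[[[1, 0, 0.03, 1.0, 0, 0, 0], [1, 0, 0.03, 2.0, 0, 0, 0], [1, 0, 0.03, 2.9, 0, 0, 0], [1, 0, 0.03, 3.5, 0, 0, 0], [1, 0, 0.03, 3.85, 0, 0, 0], [1, 0, 0.03, 3.99, 0, 0, 0], [1, 0, 0.03, 3.99, 0, 0, 0], [0.6, 0, 0.03, 3.99, 0, 0, 0], [0.6, 0, 0.03, 3.99, 0, 0, 0], [0.6, 0, 0.03, 3.99, 0, 0, 0], [0.6, 0, 0.03, 3.99, 0, 0, 0], [0.6, 0, 0.03, 3.99, 0, 0, 0]]])

```text
time_s: 21.15
ee_pos: [0.5371, 0.2792, 0.0016]
ee_rot: [-2.317, -2.121, 0.003]
force: [-0.8, -0.2, 5.9]
width: 0.0645
```

Emit:
apply_moves(targets=[[[0.6, 0, 0, -0.15, 0, 0, 0], [0.6, 0, 0, -0.4, 0, 0, 0], [0.6, 0, 0, -0.8, 0, 0, 0], [0.6, 0, 0, -1.2, 0, 0, 0], [0.6, 0, 0, -1.2, 0, 0, 0]]])

```text
time_s: 21.78
ee_pos: [0.5389, 0.2801, 0.0522]
ee_rot: [2.317, 2.12, 0.004]
force: [-1.1, 0.5, -0.7]
width: 0.0647
```

```bash
python3 -c "
from h import *
crops('scene',[(180,100,210,150)],3,'pics/c7.png')
go([.5101,-.2862,.19],np.radians(82.4))"
```

```text
pos [0.538  0.2797 0.051 ] yaw 84.9 t [-14.15   0.56  -3.48] r [ 0.01 -0.    0.42] q6 -1.04 w 0.0649 F [ 0.2  0.5 -0.5] time 21.825
```

View pics/c7.png

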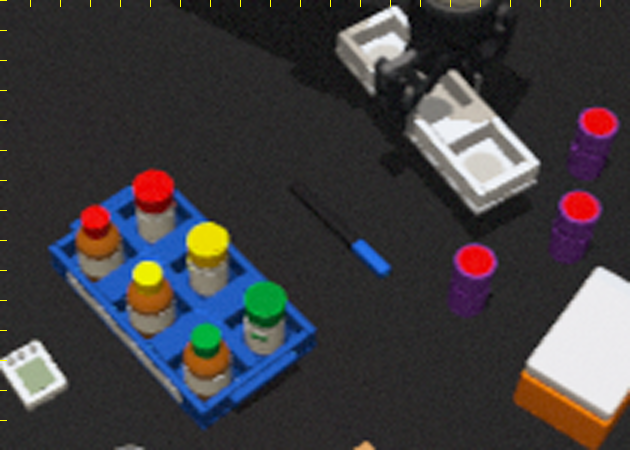

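The tray hangs level in the grip. I'll raise it and carry it over the rack well above the bottles.

Emit:
apply_moves(targets=[[[0.6, 0, 0, -0.6, 0, 0, 0], [0.6, 0, 0, -1.4, 0, 0, 0], [0.6, 0, 0, -2.2, 0, 0, 0], [0.6, 0, 0, -3.0, 0, 0, 0], [0.6, -0.2, 0, -3.48, 0, 0, 0], [0.6, -0.7, 0, -3.48, 0, 0, 0], [0.6, -1.5, 0.05, -3.48, 0, 0, 0.05], [0.6, -2.5, 0.1, -3.48, 0, 0, 0.1], [0.6, -3.6, 0.15, -3.48, 0, 0, 0.1], [0.6, -4.7, 0.2, -3.48, 0, 0, 0.15], [0.6, -5.8, 0.25, -3.48, 0, 0, 0.2], [0.6, -6.9, 0.3, -3.48, 0, 0, 0.2]]])

```text
time_s: 23.32
ee_pos: [0.5232, 0.0012, 0.1877]
ee_rot: [-2.339, -2.095, 0.004]
force: [1.1, 0.2, 0.1]
width: 0.0647
```

```bash
python3 -c "
from h import *
go([.5115,-.2862,.19],np.radians(82.4))"
```

```text
pos [0.5232 0.0012 0.1877] yaw 83.7 t [-7.17  0.5  -0.06] r [-0.03  0.    0.22] q6 -1.51 w 0.0647 F [1.1 0.2 0.1] time 23.325
```

Emit:
apply_moves(targets=[[[0.6, -0.9, 0.05, -0.06, 0, 0, 0], [0.6, -1.9, 0.1, -0.06, 0, 0, 0.05], [0.6, -2.9, 0.2, -0.06, 0, 0, 0.1], [0.6, -3.9, 0.25, -0.06, 0, 0, 0.1], [0.6, -4.9, 0.35, -0.06, 0, 0, 0.15], [0.6, -5.8, 0.4, -0.06, 0, 0, 0.2], [0.6, -6.5, 0.45, -0.06, 0, 0, 0.2], [0.6, -6.95, 0.48, -0.06, 0, 0, 0.22], [0.6, -7.17, 0.5, -0.06, 0, 0, 0.22], [0.6, -7.17, 0.5, -0.06, 0, 0, 0.22], [0.6, -7.17, 0.5, -0.06, 0, 0, 0.22]]])

```text
time_s: 24.7
ee_pos: [0.5116, -0.2852, 0.19]
ee_rot: [-2.361, -2.068, 0.003]
force: [-0.4, -0.6, -0.4]
width: 0.0647
```

```bash
python3 -c "
from h import *
crops('scene',[(90,150,180,150)],4,'pics/c8.png')
go([.5115,-.2862,.067],np.radians(82.4))"
```

```text
pos [ 0.5117 -0.2852  0.1901] yaw 82.4 t [-0.03  0.01  3.08] r [-0.03  0.    0.01] q6 -1.99 w 0.0648 F [ 0.2  0.6 -0.9] time 24.75
```

View pics/c8.png

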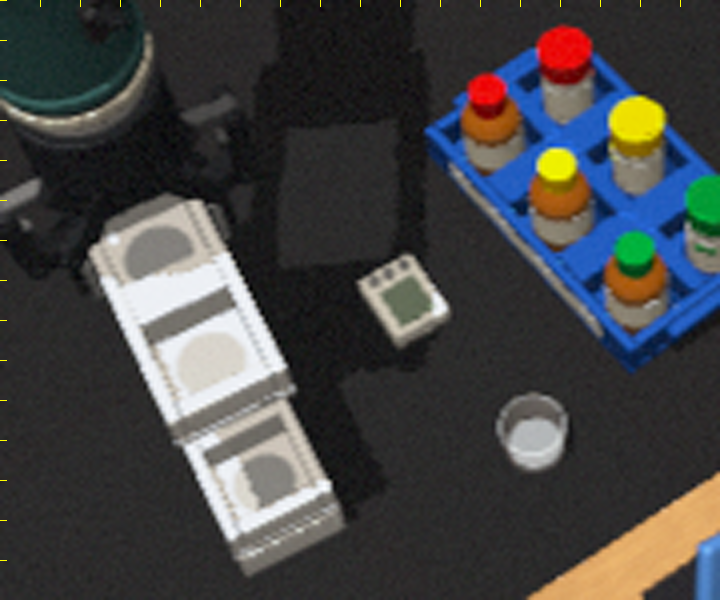

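The tray is over the pile, parallel to it, and level. I'll lower it to just above the rim and check before contact.

Emit:
apply_moves(targets=[[[0.6, -0.03, 0.01, 0.6, 0, 0, 0], [0.6, -0.03, 0.01, 1.3, 0, 0, 0], [0.6, -0.03, 0.01, 2.0, 0, 0, 0], [0.6, -0.03, 0.01, 2.5, 0, 0, 0], [0.6, -0.03, 0.01, 2.85, 0, 0, 0], [0.6, -0.03, 0.01, 3.0, 0, 0, 0], [0.6, -0.03, 0.01, 3.08, 0, 0, 0], [0.6, -0.03, 0.01, 3.08, 0, 0, 0]]])

```text
time_s: 25.75
ee_pos: [0.5119, -0.2866, 0.0675]
ee_rot: [-2.362, -2.069, 0.003]
force: [0.6, -0.6, -0.6]
width: 0.0648
```

```bash
python3 -c "
from h import *
crops('top',[(340,155,60,110)],5,'pics/c9a.png')
crops('scene',[(105,185,80,110)],5,'pics/c9b.png')
cv2.imwrite('pics/c9.png',np.hstack([cv2.imread('pics/c9a.png'),cv2.imread('pics/c9b.png')]))
go([.5115,-.2862,.0615],np.radians(82.4))
"
```

```text
pos [ 0.5121 -0.2867  0.0677] yaw 82.4 t [ 0.01 -0.02  0.16] r [-0.02  0.01  0.  ] q6 -1.99 w 0.0646 F [-1.2  0.4 -0.9] time 25.85
```

View pics/c9.png

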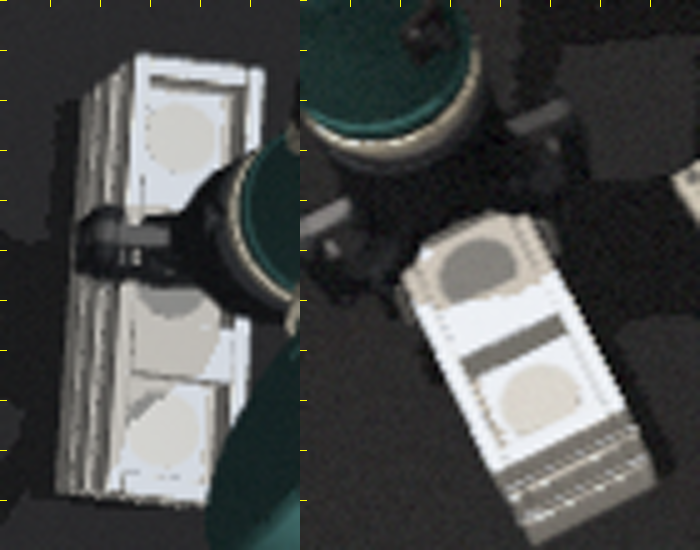

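The tray edges line up with the pile in both views. I'll set it down, release and retreat.

Emit:
apply_moves(targets=[[[0.6, 0, 0, 0.06, 0, 0, 0], [0.6, 0, 0, 0.11, 0, 0, 0], [0.6, 0, 0, 0.15, 0, 0, 0], [0.6, 0, 0, 0.16, 0, 0, 0], [0.6, 0, 0, 0.16, 0, 0, 0], [0.8, 0, 0, 0.16, 0, 0, 0], [1, 0, 0, 0.16, 0, 0, 0], [1, 0, 0, 0.16, 0, 0, 0], [1, 0, 0, 0.16, 0, 0, 0]]])

```text
time_s: 26.98
ee_pos: [0.512, -0.2867, 0.0613]
ee_rot: [-2.362, -2.069, 0.003]
force: [0.1, -0.2, -0.3]
width: 0.0854
```

Emit:
apply_moves(targets=[[[1, 0, 0, -0.3, 0, 0, 0], [1, 0, 0, -0.8, 0, 0, 0], [1, 0, 0, -1.6, 0, 0, 0], [1, 0, 0, -2.6, 0, 0, 0], [1, -1.2, 0, -3.2, 0, 0, 0], [1, -2.4, 0, -3.2, 0, 0, 0], [1, -3.6, 0, -3.2, 0, 0, 0], [1, -4.2, 0, -3.2, 0, 0, 0], [1, -4.2, 0, -3.2, 0, 0, 0]]])

```text
time_s: 28.1
ee_pos: [0.49, -0.4546, 0.1903]
ee_rot: [-2.365, -2.067, 0.002]
force: [-0.2, -0.1, 1.0]
width: 0.0854
```

```bash
python3 -c "
from h import *
crops('top',[(236,155,60,110),(340,155,60,110)],4,'pics/a.png')
crops('scene',[(105,150,80,110)],4,'pics/b.png')
cv2.imwrite('pics/c10.png',np.hstack([cv2.imread('pics/a.png'),cv2.imread('pics/b.png')]))
go([.5,-.28,.2])
"
```

```text
pos [ 0.4903 -0.4524  0.1896] yaw 82.4 t [ 4.3  -0.33 -0.26] r [0. 0. 0.] q6 -2.22 w 0.0854 F [-0.7  0.1 -0.8] time 28.2
```

View pics/c10.png

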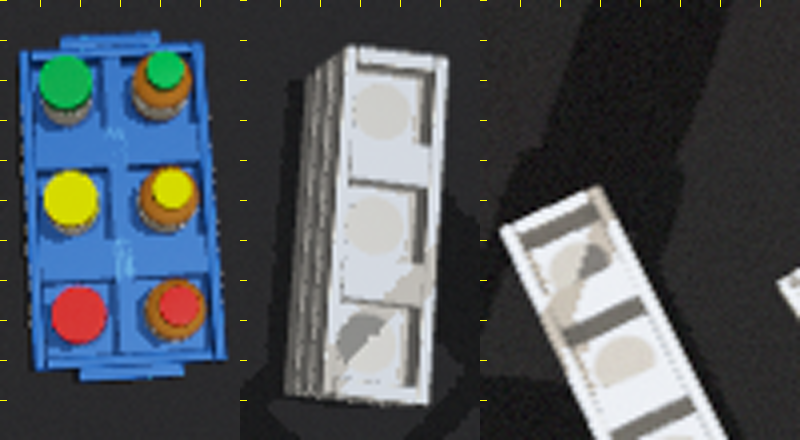

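All bottles are upright beside their matching ambers. The tray's rim corners are at (347,46), (447,58), (428,403) and (328,396), so I check those and then hand in.

```bash
python3 -c "
from h import *
from rig import ctrl
a=np.array([ray('top',(340+(x-240+.5)/4-.5,155+(y+.5)/4-.5),.09)[:2] for x,y in [(347,46),(447,58),(428,403),(328,396)]])
l=a[0]+a[1]-a[2]-a[3]; d=a.mean(0)-[.5101,-.2862]
yaw=np.degrees(np.arctan2(l[1],l[0]))
print(a.round(4).tolist(),a.mean(0),d,yaw)
if np.abs(d).max()<.007 and abs(yaw+7.6)<3: ctrl.close_job(); print('closed')
"
```

```text
[[0.6249, -0.271], [0.6159, -0.3347], [0.3981, -0.3038], [0.4031, -0.2427]] [ 0.51051973 -0.28805195] [ 0.00041973 -0.00185195] -7.669181247211185
the job is handed in; nothing more can be done
closed
```

The job is done and handed in, at about 28 s of the 99 s allowed; handing in gives no verdict.

- **Bottles:** The white bottles stand in the free row of the rack. Red is in the near pocket, yellow in the middle and green in the far one, each beside the amber bottle with the same cap colour. In the last pictures all of them look upright, and the ambers look unmoved.
- **Tray:** The emptied tray is on the pile. Measured from its rim corners, it sits 0.4 mm off in x and 1.9 mm off in y, with a yaw of −7.7° against the pile's −7.6°.
- **Robot:** The gripper is open and well clear of everything, and the force reading is near zero.

No check failed or disagreed. I checked the bottles' tilt and their depth in the pockets only by eye. The gripper heights at release matched the expected floor heights to within about 1 mm.

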